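# Set the steel bar measures out on their coasters by size

## Task

Lift the medium steel measure out of the large one, and stand each of the four steel measures upright on its own walnut coaster, the smallest measure on the smallest coaster and so on up to the largest on the largest, well centred so that none overhangs its coaster's edge. Leave the brass jigger and the speckled bowl where they are.

Things in the scene. Friction and masses are not known exactly. Their poses are not given: they have to be found in the camera images.
- tiny_measure: tiny bar measure: a plain straight-sided round steel cup, open at the top, 28 mm outer diameter, 42 mm high, wall 2.5 mm, inner floor 10 mm above its underside. Loose. Origin at the centre of its underside, z up along its axis. At the start it stands upright on the worktop.
- small_measure: small bar measure: a plain straight-sided round steel cup, open at the top, 40 mm outer diameter, 50 mm high, wall 2.5 mm, inner floor 10 mm above its underside. Loose. Origin at the centre of its underside, z up along its axis. At the start it stands upright on the worktop.
- medium_measure: medium bar measure: a plain straight-sided round steel cup, open at the top, 52 mm outer diameter, 58 mm high, wall 2.5 mm, inner floor 10 mm above its underside. Loose. Origin at the centre of its underside, z up along its axis. At the start it stands upright inside the large measure, on that one's inner floor, its rim about 24 mm above the large one's rim.
- large_measure: large bar measure: a plain straight-sided round steel cup, open at the top, 64 mm outer diameter, 60 mm high, wall 2.5 mm, inner floor 26 mm above its underside. Loose. Origin at the centre of its underside, z up along its axis. At the start the medium measure is nested in it with 2.5 mm of play all round, and must be lifted straight out.
- tiny_coaster: tiny coaster: a flat round dark-walnut disc, 52 mm diameter, 10 mm thick, lying on the worktop and fixed to it. Its origin is at the centre of its underside, so its top is 10 mm above the origin; z up.
- small_coaster: small coaster: a flat round dark-walnut disc, 64 mm diameter, 10 mm thick, lying on the worktop and fixed to it. Its origin is at the centre of its underside, so its top is 10 mm above the origin; z up.
- medium_coaster: medium coaster: a flat round dark-walnut disc, 76 mm diameter, 10 mm thick, lying on the worktop and fixed to it. Its origin is at the centre of its underside, so its top is 10 mm above the origin; z up.
- large_coaster: large coaster: a flat round dark-walnut disc, 88 mm diameter, 10 mm thick, lying on the worktop and fixed to it. Its origin is at the centre of its underside, so its top is 10 mm above the origin; z up.
- jigger: bystander: brass hourglass-shaped double jigger, 44 mm diameter, 91 mm high, standing. Not one of the steel measures. Origin at the centre of its underside.
- pinch_bowl: bystander: small speckled off-white bowl, 70 mm diameter, 31 mm high. Origin at the centre of its underside.
There are look-alikes about, which are no part of the job. What is shaped like the small_coaster but blue or pink is not meant. What is shaped like the tiny_measure but blue is not meant.

How it is judged:
At the end, for the whole second after the job is handed in: Each of the four steel measures stands upright (within 0.1 rad) and at rest with its foot on the coaster of its own size, its centre within 12 mm of the coaster's centre; the jigger and the bowl are within 30 mm of where they began (horizontal distance between tiny_measure and tiny_coaster below 0.012 m and z of tiny_measure in the frame of tiny_coaster between 0.007 and 0.013 m and angle between each of tiny_measure, small_measure, medium_measure, large_measure's own z axis and vertical below 0.1 rad and linear speed of each of tiny_measure, small_measure, medium_measure, large_measure below 0.01 m/s and horizontal distance between small_measure and small_coaster below 0.012 m and z of small_measure in the frame of small_coaster between 0.007 and 0.013 m and horizontal distance between medium_measure and medium_coaster below 0.012 m and z of medium_measure in the frame of medium_coaster between 0.007 and 0.013 m and horizontal distance between large_measure and large_coaster below 0.012 m and z of large_measure in the frame of large_coaster between 0.007 and 0.013 m and distance of each of jigger, pinch_bowl from where it was at the start of the episode below 0.03 m); the robot touches nothing.
It fails at once if the jigger is pushed or carried more than 30 mm from its place (distance of jigger from where it was at the start of the episode above 0.03 m).
It fails at once if the pinch bowl is pushed or carried more than 30 mm from its place (distance of pinch_bowl from where it was at the start of the episode above 0.03 m).
It also fails if it takes over 109 s, if anything falls off the work surface, if the arm or the gripper's body presses on something with over 40 N, if the wrist force passes 120 N, or if a joint passes its speed limit or range.

## Robot

A 6-joint arm with a two-finger parallel gripper is mounted at the origin on a cart in front of the work surface, level with it; the furniture and walls round the work are solid. World frame = base frame: x ahead of the robot, y to its left, z up, the work surface at z = 0. Lengths are in m, angles in rad, forces in N, time in s.
With the tool pointing down it reaches from about 0.35 to 0.775 m from the base axis. Payload 5.5 kg.
Tool frame: the origin (TCP) lies at the very end of the fingers, on their centre line; the grasp point (between the pads) lies 19 mm behind it (env.grip_depth is the distance from the TCP to the grasp point, in m); z points along the fingers, y is the direction in which the jaws open and shut (so a half turn about z gives the same grasp; the last joint's range is limited). The gripper opens to 85 mm and grips with 20 to 120 N. Pads are 22 mm wide; open, the fingers measure 114 mm over their backs; the gripper's body (76 mm by 85 mm) begins 54 mm behind the grasp point. The pads swing forward as they close: fully open they stand 13 mm farther back than shut.
Start: joints at [-1.326, 0.313, 0.046, 1.304, 0, 1.431], TCP at [0.216, -0.533, 0.194] pointing down, gripper open.
Joint ranges: [-2.76, 2.76], [-0.86, 1.69], [-1.03, 1.26], [-2.2, 2.34], [-1.47, 1.5], [-3.14, 3.14]. Speed limits (rad/s): [2.57, 2.57, 3.14, 3.14, 3.14, 3.14].

## Interface

Orientations are given as a unit quaternion [w, x, y, z].
In Python, from workcell import env gives the robot as it stands.
- The arm moves only by the tool step_arm, never from a script. Its argument "series" is a list of rows, each a list of 3 entries, a list of its own where there are three numbers: the shift along the world's x, y, z in cm, then the turn about the world's z in rad, then the closure in counts, from 0 (fully open) to 255 (shut). A call has 1 to 5 rows; each row is the pose to reach, as a shift and turn from the pose measured when the call began; what a row does not reach only later rows make up. A row lasts 1/8 s, in which the tool goes at most 62.5 mm and 10.7 degrees, less where a joint would pass 70% of its speed; a pose out of reach is approached as far as the arm can. A call with a gripper value outside its range is refused whole. The fingers move at their own pace and stop on an object; "newtons" is the grip in N (left out, the last holds). Time passes only in rows, so rows that repeat a pose let the fingers close. It gives the time, the measured TCP pose, the force and the opening at its end, in the units of the state.
- env.get_state(): the state, without advancing time (a new reading comes with each control period).
- env.read_camera(name): name is "side" or "top"; returns a dict with "frame" (420x560x3 uint8, red, green, blue), "vertical_fov" (degrees; the focal length in pixels is half the picture's height over the tangent of half this angle, whatever the lens; pixels are square), "cx", "cy" (the principal point, pixels), "camera_from_world" (4x4, takes a point from world to camera coordinates). Camera axes: x right, y down, z forward; pixel columns grow to the right and rows downward; lengths in m; the calibration is good to about 2 mm. A picture is of the moment at which its call begins. There is no depth.
- env.hand_in(): hands the job in, once; it reports no verdict.
The state is a dict: "clock": time; "joint_pos": joint angles; "qvel": joint speeds; "tau": joint torques, N m; "tcp_pos": TCP position; "orientation": TCP orientation; "wrist_force": force on the tool from outside, world axes, zero at the start; "ft_torque": the same for the moment, N m; "finger_gap": finger opening in m.
Only numpy, scipy, OpenCV 4.12 (cv2) and the standard library are available. Lean on these libraries where they do the work, as an engineer would, in place of code of your own. Each camera call takes 0.05 s, during which the arm holds its last target.

## Working session

There is one attempt and no reset: what is moved stays moved. The work goes in short steps, Python scripts to look and compute and a tool call to move; the robot and the scene stay as the last step left them, time stands still between calls to the robot, and variables do not carry over. Pictures are saved under pics/ and viewed, and the job is handed in when it is done.

Besides the shell and the picture viewer there is one more tool, called after "Emit:" as name([rows], argument=value, ...), one row to a line, values as JSON. step_arm: Moves the arm, as the interface text tells. Its arguments: {"type":"object","properties":{"series":{"type":"array"},"newtons":{"type":"number"}},"required":["series"]}

```bash
mkdir -p pics; ls; python3 - <<'E'
from workcell import env
import cv2,json
for n in("side","top"):
    r=env.read_camera(n); cv2.imwrite(f"pics/{n}0.png",r["frame"][:,:,::-1]); print(n,r["vertical_fov"],r["cx"],r["cy"],r["camera_from_world"], [k for k in r])
print(env.get_state())
E
```

```text
pics
side 49.38723092797327 272.25405621192556 206.71481817289737 [[ 0.59627687 -0.8027779  -0.0012403  -0.28714201]
 [-0.57804717 -0.42828119 -0.69457663  0.30911608]
 [ 0.55705957  0.41487693 -0.71941766  0.89686746]
 [ 0.          0.          0.          1.        ]] ['frame', 'vertical_fov', 'cx', 'cy', 'camera_from_world']
top 43.324910010983594 273.94343115815064 205.09872350691523 [[ 0.06293321 -0.9980082  -0.00436451 -0.01153557]
 [-0.97182306 -0.06028548 -0.22787191  0.46250439]
 [ 0.22715492  0.01858225 -0.97368134  1.57276932]
 [ 0.          0.          0.          1.        ]] ['frame', 'vertical_fov', 'cx', 'cy', 'camera_from_world']
{'clock': 0.1, 'joint_pos': array([-1.32558985e+00,  3.13937152e-01,  4.50872145e-02,  1.30361871e+00,
        3.46649151e-05,  1.43124710e+00]), 'qvel': array([-0.00140518, -0.00241247,  0.00089941,  0.0005527 , -0.00082163,
       -0.00042074]), 'tau': array([ 1.66127029e-03, -4.81728029e+01,  2.99243045e+01,  1.27135520e-02,
       -1.89145926e-04, -2.11929226e-06]), 'tcp_pos': array([ 0.21571634, -0.53243426,  0.19288917]), 'orientation': array([-8.35906887e-04,  9.81552040e-01,  1.91193339e-01, -2.68442763e-05]), 'wrist_force': array([-0.50842468,  0.42818413, -0.37628273]), 'ft_torque': array([-0.00860261, -0.01906444, -0.01760303]), 'finger_gap': 0.08542345663409047}
```

View pics/side0.png

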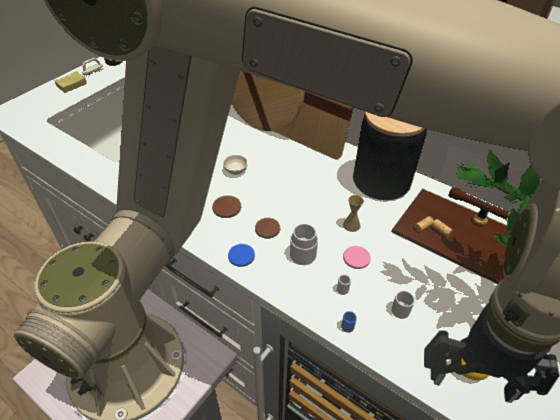

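View pics/top0.png

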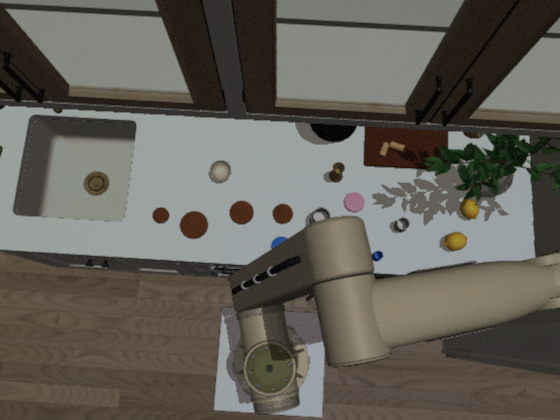

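```bash
cat > h.py <<'E'
import numpy as np,cv2
from workcell import env
def cam(n):
    r=env.read_camera(n);r["f"]=210/np.tan(np.radians(r["vertical_fov"]/2));return r
def proj(r,p):
    p=np.atleast_2d(p);T=r["camera_from_world"];q=p@T[:3,:3].T+T[:3,3]
    return np.c_[r["f"]*q[:,0]/q[:,2]+r["cx"],r["f"]*q[:,1]/q[:,2]+r["cy"]]
def back(r,u,v,z):
    T=r["camera_from_world"];R=T[:3,:3];c=-R.T@T[:3,3]
    d=R.T@np.array([(u-r["cx"])/r["f"],(v-r["cy"])/r["f"],1]);return c+d*(z-c[2])/d[2]
E
python3 - <<'E'
from h import *
s=cam("side");t=cam("top")
np.save("/tmp/x.npy",0)
for r,n,b in((t,"top",(140,150,420,270)),(s,"side",(205,140,425,340))):
    f=r["frame"];x0,y0,x1,y1=b
    c=f[y0:y1,x0:x1,::-1]
    k=min(800/(x1-x0),600/(y1-y0)); cv2.imwrite(f"pics/{n}_c.png",cv2.resize(c,None,fx=k,fy=k,interpolation=cv2.INTER_CUBIC));print(n,k)
    hsv=cv2.cvtColor(f,cv2.COLOR_RGB2HSV)
    R,G,B=[f[:,:,i].astype(int) for i in range(3)]
    m=((R>G*1.35)&(R<170)&(R-B>15)).astype(np.uint8)
    N,l,st,ce=cv2.connectedComponentsWithStats(m)
    for i in range(1,N):
        if 60<st[i,4]<1500 and x0<ce[i][0]<x1 and y0<ce[i][1]<y1:
            # extents
            ys,xs=np.where(l==i); P=np.array([back(r,a,bb,.01) for a,bb in zip(xs,ys)])
            print(n,ce[i].round(1),st[i],"world",back(r,*ce[i],.01).round(4),"extent mm",(np.ptp(P,0)*1000).round(0)[:2], "eqdiam")
E
```

```text
top 2.857142857142857
top [353.4 200.6] [344 193  20  18 229] world [ 0.5027 -0.2317  0.01  ] extent mm [57. 60.] eqdiam
top [241.1 212.2] [230 201  23  23 406] world [0.4432 0.1201 0.01  ] extent mm [72. 70.] eqdiam
top [282.2 213.3] [273 204  19  19 281] world [ 0.4474 -0.0095  0.01  ] extent mm [59. 57.] eqdiam
top [160.3 215. ] [153 208  16  15 181] world [0.4185 0.3734 0.01  ] extent mm [46. 48.] eqdiam
top [193.4 224.6] [180 212  28  26 549] world [0.3942 0.2662 0.01  ] extent mm [81. 85.] eqdiam
side 3.0
side [226.1 205.9] [213 196  27  21 438] world [0.4394 0.1175 0.01  ] extent mm [72. 70.] eqdiam
side [267.1 227.2] [256 219  23  17 332] world [ 0.444 -0.012  0.01 ] extent mm [58. 58.] eqdiam
```

View pics/top_c.png

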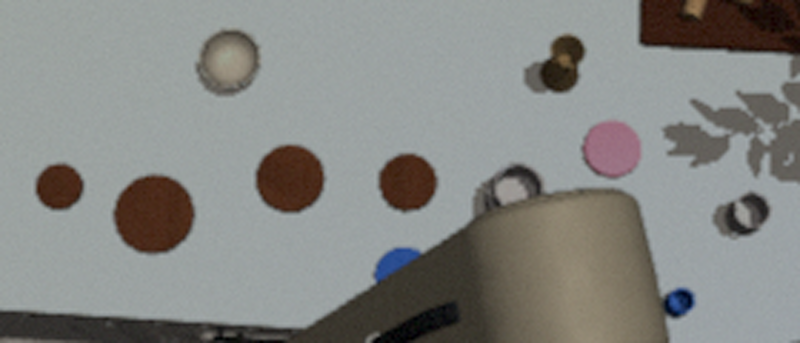

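View pics/side_c.png

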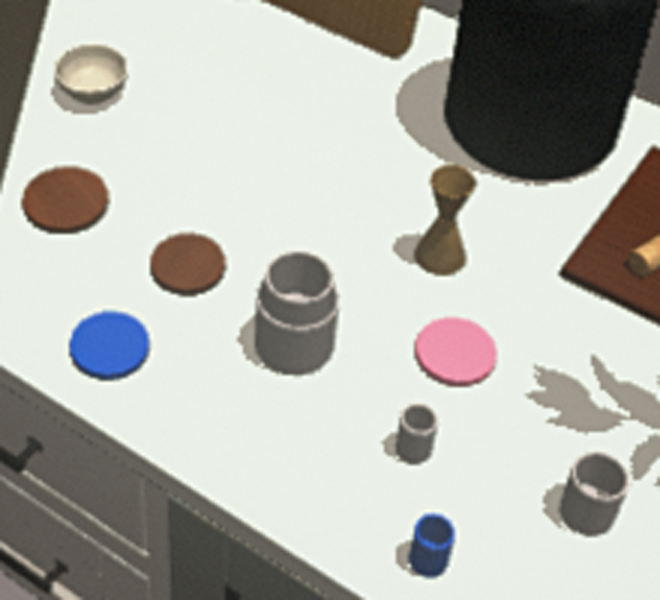

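```bash
cat >> h.py <<'E'
def cylpts(x,y,z0,r,h,n=60):
    a=np.linspace(0,2*np.pi,n,endpoint=False);c=np.c_[x+r*np.cos(a),y+r*np.sin(a)]
    return np.r_[np.c_[c,np.full(n,z0)],np.c_[c,np.full(n,z0+h)]]
K=8
def sil(r,parts,box):
    x0,y0,x1,y1=box;m=np.zeros(((y1-y0)*K,(x1-x0)*K),np.uint8)
    for p in parts:
        q=(proj(r,cylpts(*p))-[x0-.5,y0-.5])*K
        cv2.fillConvexPoly(m,cv2.convexHull(q.astype(np.int32)),255)
    return cv2.resize(m,(x1-x0,y1-y0),interpolation=cv2.INTER_AREA)/255.
def darkmask(r,box,thr):
    x0,y0,x1,y1=box;f=r["frame"][y0:y1,x0:x1].astype(float)
    m=(f.max(2)<thr).astype(np.uint8)
    cs,_=cv2.findContours(m,cv2.RETR_EXTERNAL,cv2.CHAIN_APPROX_NONE)
    o=np.zeros_like(m);c=max(cs,key=cv2.contourArea);cv2.drawContours(o,[c],-1,1,-1);return o
def fit(r,parts,box,thr=None,mask=None,guess=(0,0)):
    from scipy.optimize import minimize
    M=darkmask(r,box,thr) if mask is None else mask
    def cost(d): return np.abs(sil(r,[(p[0]+d[0],p[1]+d[1])+tuple(p[2:]) for p in parts],box)-M).sum()
    best=minimize(cost,guess,method="Nelder-Mead",options=dict(initial_simplex=np.array(guess)+[[0,0],[.012,0],[0,.012]],xatol=1e-4))
    return best.x,best.fun,M.sum()
E
python3 - <<'E'
from h import *
s=cam("side")
f=s["frame"];print(f[300,395:415].max(1)); print(f[245,280:325].max(1));print(f[285,325:360].max(1))
for n,(u,v),z,h,r,box,parts in (("tiny",(344,279),.042,.042,.014,(325,265,362,300),None),("small",(405,298.5),.05,.05,.02,(380,280,430,325),None),("med",(305,232),.084,.06,.032,(280,215,330,272),1)):
    g=back(s,u,v,z)
    P=[(g[0],g[1],0,r,h)]
    if parts: P.append((g[0],g[1],.06,.026,.024))
    for thr in (120,135,150):
        d,c,a=fit(s,P,box,thr);print(n,thr,g[:2].round(4),(g[:2]+d).round(4),round(c,1),a)
print("jig",back(s,353,226,0),"bowl",back(s,234,170,0), "blue", back(s,349,326,0))
E
```

```text
[ 80 141 188 109  97  98  90  87  85  87  86  85  87  86  87  83  80  79
 135 226]
[240 240 240 240 241 240 242 245 240 181 102  80 100 155 185 119  97  88
  89  92  94  95  95  94  98  99 100 102  99 102 102 103 101 122 157 165
 133 163 248 243 241 240 240 241 240]
[240 240 240 240 239 241 242 244 236 185 162 147 106  85  87  88  90  94
 103 108 114 126 117 102 133 222 245 241 240 240 240 240 239 239 240]
tiny 120 [ 0.4015 -0.2524] [ 0.402  -0.2525] 148.8 107
tiny 135 [ 0.4015 -0.2524] [ 0.402  -0.2525] 139.8 116
tiny 150 [ 0.4015 -0.2524] [ 0.402  -0.2521] 61.4 197
small 120 [ 0.4289 -0.3803] [ 0.4302 -0.3784] 304.5 221
small 135 [ 0.4289 -0.3803] [ 0.4258 -0.379 ] 296.2 232
small 150 [ 0.4289 -0.3803] [ 0.4296 -0.379 ] 75.1 453
med 120 [ 0.4313 -0.1289] [ 0.4331 -0.1244] 659.3 363
med 135 [ 0.4313 -0.1289] [ 0.4324 -0.1256] 438.8 584
med 150 [ 0.4313 -0.1289] [ 0.4321 -0.1262] 123.3 901
jig [ 5.82591799e-01 -1.77714865e-01  1.11022302e-16] bowl [ 5.67490838e-01  1.99004307e-01 -1.11022302e-16] blue [ 0.33327228 -0.30983378  0.        ]
```

```bash
python3 - <<'E'
from h import *
s=cam("side");t=cam("top")
C={"tiny":(.402,-.2522,0,.014,.042),"small":(.4296,-.379,0,.02,.05),"large":(.4321,-.1262,0,.032,.06),"med":(.4321,-.1262,.026,.026,.058)}
def ov(r,box,k,name):
    x0,y0,x1,y1=box;im=cv2.resize(r["frame"][y0:y1,x0:x1,::-1],None,fx=k,fy=k,interpolation=cv2.INTER_NEAREST)
    for p in C.values():
        q=proj(r,cylpts(*p)); q=((q-[x0-.5,y0-.5])*k).astype(int)
        cv2.polylines(im,[q[:60].reshape(-1,1,2)],True,(0,255,0),1);cv2.polylines(im,[q[60:].reshape(-1,1,2)],True,(0,0,255),1)
    cv2.imwrite(name,im)
ov(s,(275,205,425,325),5,"pics/ov_s.png");ov(t,(300,190,420,270),6,"pics/ov_t.png")
E
```

```text
(no output)
```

View pics/ov_s.png

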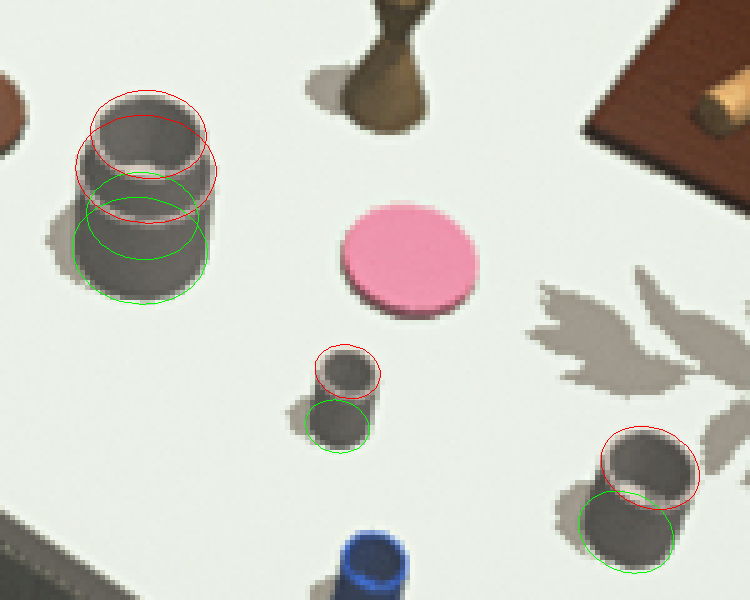

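View pics/ov_t.png

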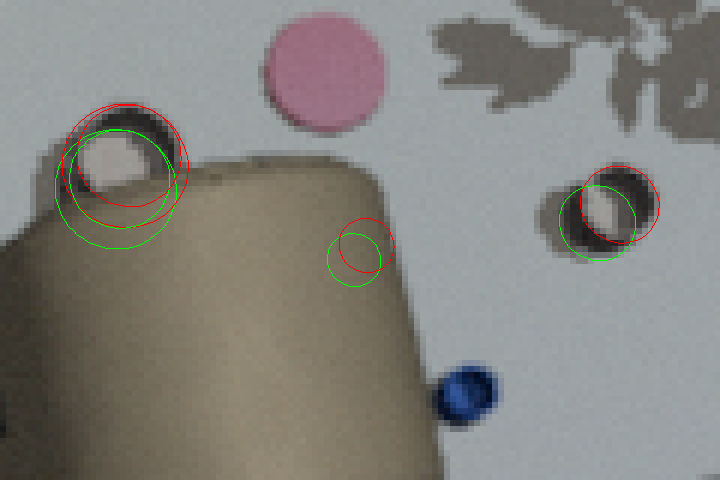

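Emit:
step_arm([
  [[2.7, 5.1, 0], 0.15, 0],
  [[5.4, 10.2, 0], 0.3, 0],
  [[8.1, 15.3, 0], 0.45, 0],
  [[10.8, 20.4, 0], 0.6, 0],
  [[13.5, 25.5, 0], 0.75, 0],
], newtons=40)

```text
clock: 0.98
tcp_pos: [0.3515, -0.2763, 0.1937]
orientation: [0.0, 0.842, 0.539, 0.0]
wrist_force: [0.0, 0.0, -1.1]
finger_gap: 0.0854
```

Emit:
step_arm([
  [[2.8, 5.0, 0], 0.15, 0],
  [[5.6, 10.0, 0], 0.3, 0],
  [[8.2, 15.1, 0], 0.432, 0],
  [[8.2, 15.1, -2], 0.432, 0],
  [[8.2, 15.1, -4], 0.432, 0],
])

```text
clock: 1.6
tcp_pos: [0.4341, -0.1242, 0.1535]
orientation: [0.001, 0.706, 0.708, 0.0]
wrist_force: [-0.6, -0.3, 0.2]
finger_gap: 0.0849
```

```bash
python3 - <<'E'
from h import *
s=cam("side");t=cam("top")
print(env.get_state()["tcp_pos"])
cv2.imwrite("pics/s1.png",s["frame"][:,:,::-1]);cv2.imwrite("pics/t1.png",t["frame"][:,:,::-1])
E
```

```text
[ 0.43209947 -0.12413688  0.15195262]
```

View pics/s1.png

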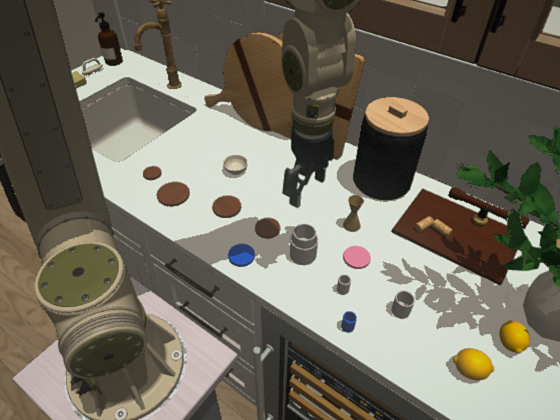

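View pics/t1.png

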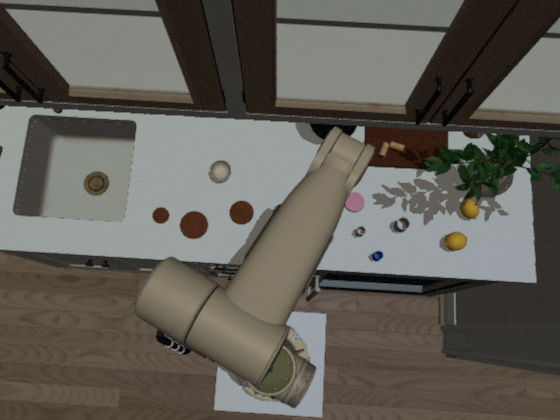

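```bash
python3 - <<'E'
from h import *
s=cam("side");t=cam("top")
p=env.get_state()["tcp_pos"];print(proj(s,p),proj(t,p), proj(s,[.4335,-.1255,.084]))
f=s["frame"];R,G,B=[f[:,:,i].astype(int) for i in range(3)]
m=((R>G*1.35)&(R<170)&(R-B>15)).astype(np.uint8)
N,l,st,ce=cv2.connectedComponentsWithStats(m)
for i in range(1,N):
    if 100<st[i,4]<1500 and 130<ce[i][0]<300 and 150<ce[i][1]<250: print(ce[i].round(1),st[i],back(s,*ce[i],.009).round(4))
cv2.imwrite("pics/c1.png",cv2.resize(f[140:280,260:400,::-1],None,fx=4,fy=4,interpolation=cv2.INTER_CUBIC))
P=lambda x,y,z,r,h:(x,y,z,r,h)
M=darkmask(t,(345,220,372,242),110)
g=(.403,-.252)
for thr in (100,120,130):
  print(fit(t,[(.403,-.252,0,.014,.042)],(348,222,372,242),thr),fit(t,[(.431,-.378,0,.02,.05)],(388,214,414,236),thr))
E
```

```text
[[305.73427645 209.25042046]] [[322.68018897 209.95548245]] [[304.30305889 230.72759185]]
[151.6 172.2] [144 167  17  11 149] [0.416  0.3712 0.009 ]
[172.6 193.2] [157 183  32  22 537] [0.391  0.2637 0.009 ]
[226.2 206. ] [213 196  28  21 442] [0.44   0.1178 0.009 ]
(array([-0.00069489,  0.00278288]), np.float64(22.14509803921569), np.uint64(80)) (array([-0.00164361,  0.00296186]), np.float64(76.88627450980393), np.uint64(156))
(array([-0.00043138,  0.00208703]), np.float64(19.73725490196078), np.uint64(103)) (array([-0.00060189,  0.00191852]), np.float64(73.03529411764706), np.uint64(186))
(array([-0.00138756,  0.00204937]), np.float64(28.372549019607845), np.uint64(115)) (array([-0.00056402,  0.0012216 ]), np.float64(51.490196078431374), np.uint64(235))
```

View pics/c1.png

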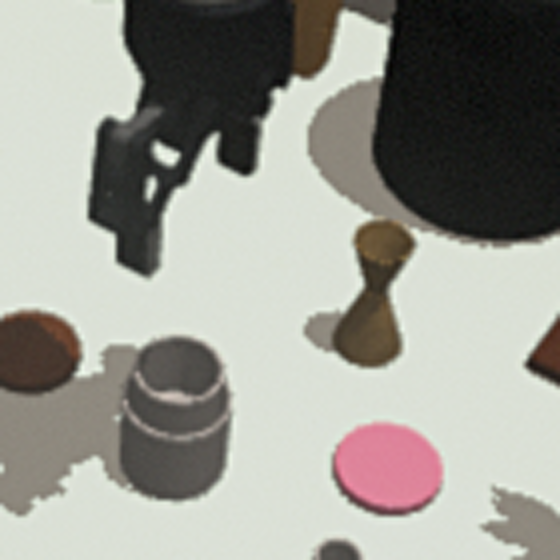

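Emit:
step_arm([
  [[0, 0, 0], 0, 88],
  [[0, 0, 0], 0, 88],
  [[0, 0, 0], 0, 88],
  [[0, 0, 0], 0, 88],
])

```text
clock: 2.3
tcp_pos: [0.4333, -0.1254, 0.1541]
orientation: [0.0, 0.707, 0.707, 0.0]
wrist_force: [0.1, -0.4, 1.9]
finger_gap: 0.056
```

```bash
python3 - <<'E'
from h import *
s=cam("side")
st=env.get_state();p=st["tcp_pos"];g=st["finger_gap"];print(p,g)
f=s["frame"].copy()
k=5;x0,y0=270,150
im=cv2.resize(f[y0:270,x0:390,::-1],None,fx=k,fy=k,interpolation=cv2.INTER_CUBIC)
for dx in (-g/2,0,g/2):
  for dy in (-.011,.011):
    for dz in (0,.013,.03):
      q=(proj(s,p+[dx,dy,dz])[0]-[x0-.5,y0-.5])*k
      cv2.circle(im,tuple(int(a) for a in q),3,{0:(0,0,255),.013:(0,255,0),.03:(255,255,0)}[dz],-1)
cv2.imwrite("pics/c2.png",im)
E
```

```text
[ 0.43327967 -0.12535275  0.1540169 ] 0.055821042414771226
```

View pics/c2.png

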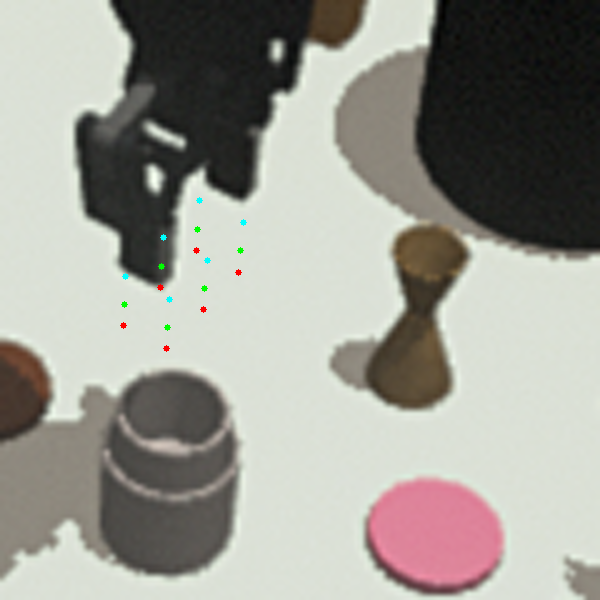

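Emit:
step_arm([
  [[0, 0, -2], 0, 0],
  [[0, 0, -4], 0, 0],
  [[0, 0, -6], 0, 0],
  [[0, 0, -8], 0, 0],
  [[0, 0, -8], 0, 0],
])

```text
clock: 2.98
tcp_pos: [0.4319, -0.1247, 0.0728]
orientation: [-0.001, 0.707, 0.707, -0.0]
wrist_force: [-0.8, -0.2, 1.1]
finger_gap: 0.0857
```

```bash
cat >> h.py <<'E'
def tips(name,x0=270,y0=150,w=120,k=5,dzs=(0,.013,.03)):
    s=cam("side")
    st=env.get_state();p=st["tcp_pos"];g=st["finger_gap"];print(p.round(4),round(g,4),st["wrist_force"].round(1),st["orientation"].round(3))
    im=cv2.resize(s["frame"][y0:y0+w,x0:x0+w,::-1],None,fx=k,fy=k,interpolation=cv2.INTER_CUBIC)
    for dx in (-g/2,g/2):
      for dy in (-.011,.011):
        for dz,c in zip(dzs,((0,0,255),(0,255,0),(255,255,0))):
          q=(proj(s,p+[dx,dy,dz])[0]-[x0-.5,y0-.5])*k
          cv2.circle(im,tuple(int(a) for a in q),3,c,-1)
    cv2.imwrite(name,im)
E
python3 -c "
from h import *
tips('pics/c3.png')"
```

```text
[ 0.4328 -0.1251  0.0738] 0.0852 [-0.1  0.  -0. ] [-0.001  0.707  0.707 -0.   ]
```

View pics/c3.png

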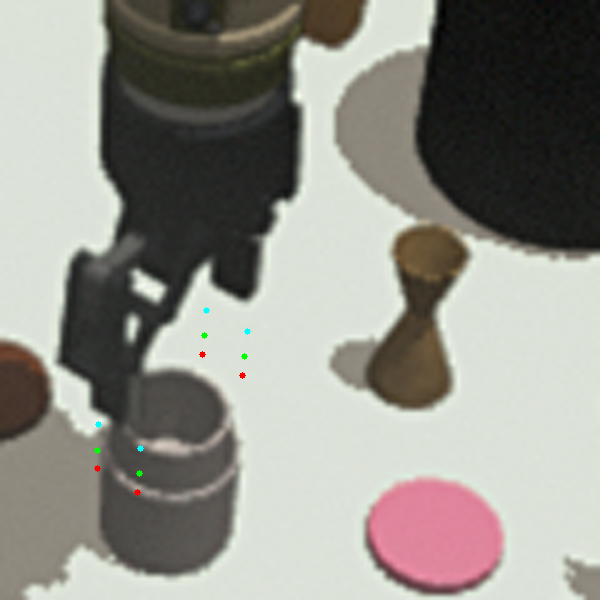

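```bash
python3 - <<'E'
from h import *
s=cam("side");p=np.array([.2157,-.5324,.1929])
f=cv2.imread("pics/side0.png");x0,y0,k=420,300,5
im=cv2.resize(f[y0:420,x0:560],None,fx=k,fy=k,interpolation=cv2.INTER_CUBIC)
im=cv2.convertScaleAbs(im,alpha=2)
d=np.array([.375,-.927,0])
for sgn in(-.0425,0,.0425):
  for dz,c in ((0,(0,0,255)),(.013,(0,255,0)),(.04,(255,255,0))):
    q=(proj(s,p+d*sgn+[0,0,dz])[0]-[x0-.5,y0-.5])*k; cv2.circle(im,tuple(int(a) for a in q),4,c,-1)
cv2.imwrite("pics/c4.png",im)
E
```

```text
(no output)
```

View pics/c4.png

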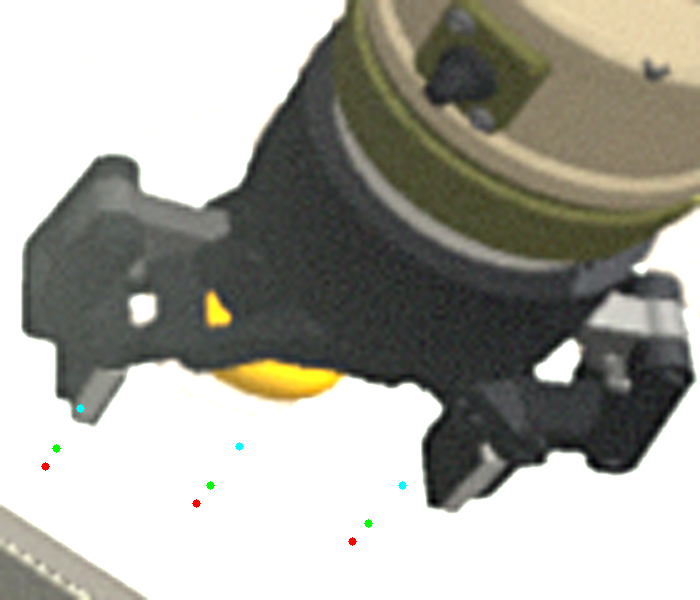

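```bash
python3 - <<'E'
from h import *
from scipy.optimize import least_squares
s=cam("side")
def mk(px,k,o): return np.array(px)/k+np.array(o)-.5
obs=[([.2157,-.5324,.1929],.385,mk((263,462),5,(420,300)),.013),([.4333,-.1254,.154],np.pi/2,mk((186,235),5,(270,150)),.007),([.4328,-.1251,.0738],np.pi/2,mk((173,353),5,(270,150)),.013)]
for world in (1,0):
    def res(d):
        o=[]
        for p,y,q,sw in obs:
            R=np.array([[np.cos(y),np.sin(y),0],[np.sin(y),-np.cos(y),0],[0,0,1]])
            o+=list(proj(s,np.array(p)+[0,0,sw]+(d if world else R@d))[0]-q)
        return o
    r=least_squares(res,[0,0,0]);print(world,r.x.round(4),np.round(r.fun,1))
E
```

```text
1 [-0.0097 -0.0049  0.0431] [-0.  -0.  -0.2 -0.4  0.3  0.5]
0 [0.0039 0.0094 0.0187] [ 0.4 -1.6  0.7  0.9  1.2  1. ]
```

Emit:
step_arm([
  [[0, 0, -1], 0, 0],
  [[0, 0, -1], 0, 110],
  [[0, 0, -1], 0, 110],
  [[0, 0, -1], 0, 110],
  [[0, 0, -1], 0, 110],
], newtons=30)

```text
clock: 3.75
tcp_pos: [0.4339, -0.1256, 0.0649]
orientation: [0.001, 0.707, 0.707, 0.0]
wrist_force: [-0.2, 0.6, -0.2]
finger_gap: 0.0486
```

```bash
python3 -c "
from h import *
tips('pics/c5.png')"
```

```text
[ 0.4339 -0.1256  0.0649] 0.0483 [-0.8 -0.4 -0.3] [0.001 0.707 0.707 0.   ]
```

View pics/c5.png

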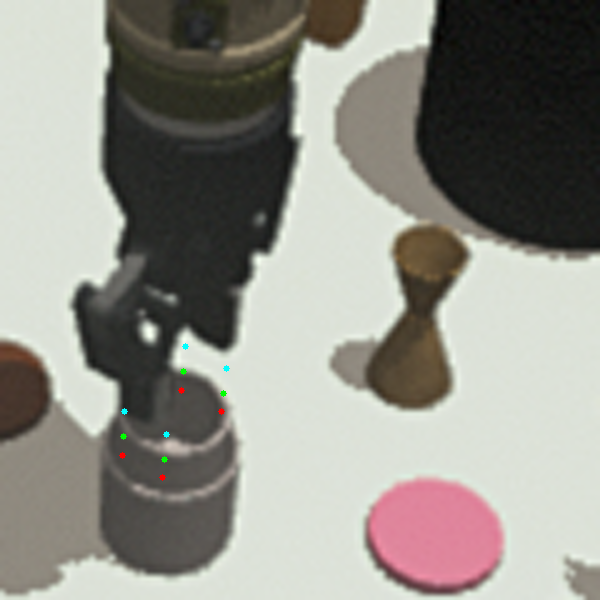

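Emit:
step_arm([
  [[0, 0, 0], 0, 0],
  [[0, 0, 0], 0, 0],
  [[0, 0, -1], 0, 0],
  [[0, 0, -2], 0, 0],
  [[0, 0, -2.7], 0, 0],
])

```text
clock: 4.42
tcp_pos: [0.4333, -0.1253, 0.0368]
orientation: [0.0, 0.707, 0.707, 0.0]
wrist_force: [-0.4, 0.2, -0.6]
finger_gap: 0.0851
```

Emit:
step_arm([
  [[0, 0, 0], 0, 90],
  [[0, 0, 0], 0, 120],
  [[0, 0, 0], 0, 120],
  [[0, 0, 0], 0, 120],
])

```text
clock: 4.92
tcp_pos: [0.4334, -0.1253, 0.0372]
orientation: [0.0, 0.707, 0.707, 0.0]
wrist_force: [-2.1, 1.1, 4.8]
finger_gap: 0.0503
```

```bash
python3 -c "
from h import *
tips('pics/c6.png')"
```

```text
[ 0.4334 -0.1253  0.0372] 0.0505 [-1.7  0.9  4.2] [0.    0.707 0.707 0.   ]
```

View pics/c6.png

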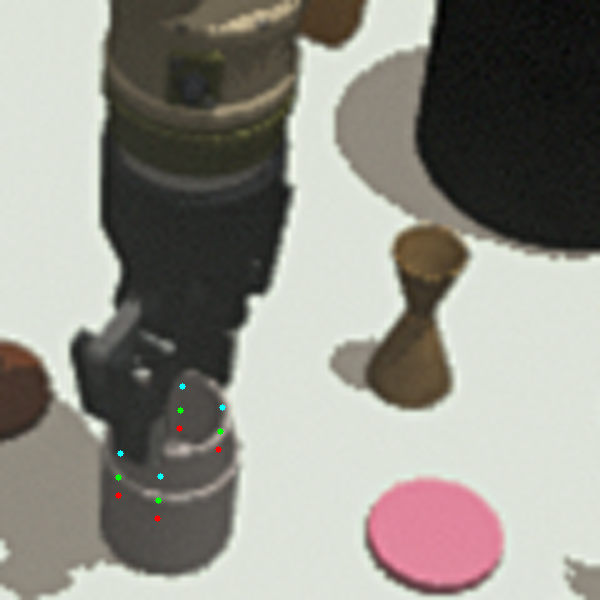

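Emit:
step_arm([
  [[0, 0, 0], 0, 200],
  [[0, 0, 0], 0, 200],
  [[0, 0, 1], 0, 200],
  [[0, 0, 2.5], 0, 200],
  [[0, 0, 4.5], 0, 200],
], newtons=50)

```text
clock: 5.6
tcp_pos: [0.4332, -0.1252, 0.0825]
orientation: [-0.0, 0.707, 0.707, -0.0]
wrist_force: [0.6, 0.3, -0.5]
finger_gap: 0.0493
```

```bash
python3 -c "
from h import *
tips('pics/c7.png')"
```

```text
[ 0.4349 -0.1261  0.0852] 0.0495 [ 0.9 -0.3  0.6] [0.002 0.707 0.707 0.001]
```

View pics/c7.png

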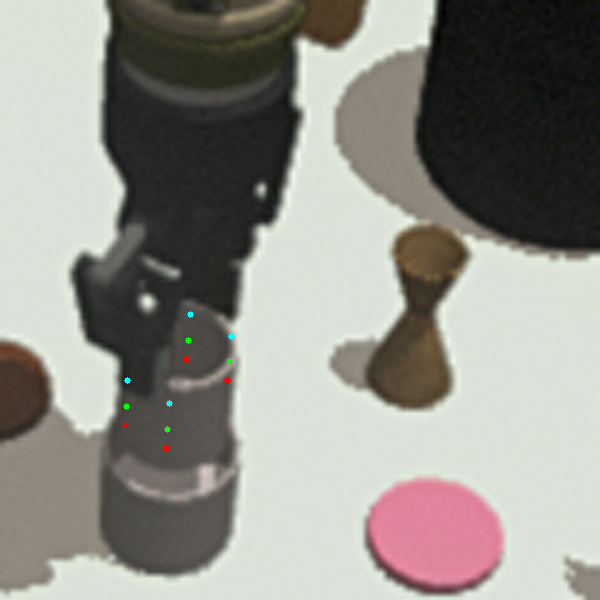

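Emit:
step_arm([
  [[0, 0, 3], 0, 200],
  [[0, 0, 6], 0, 200],
  [[0.2, 5.5, 6], 0, 200],
  [[0.4, 11, 6], 0, 200],
  [[0.6, 16.5, 6], 0, 200],
])

```text
clock: 6.28
tcp_pos: [0.4412, 0.0402, 0.1452]
orientation: [0.002, 0.707, 0.707, 0.001]
wrist_force: [1.0, 0.6, -0.8]
finger_gap: 0.0495
```

Emit:
step_arm([
  [[0.1, 4, 0], 0, 200],
  [[0.1, 8, 0], 0, 200],
  [[0.1, 8, -4], 0, 200],
  [[0.1, 8, -8], 0, 200],
  [[0.1, 8, -8.5], 0, 200],
])

```text
clock: 6.9
tcp_pos: [0.4395, 0.1202, 0.0577]
orientation: [0.0, 0.707, 0.707, -0.001]
wrist_force: [-0.5, -1.0, -1.4]
finger_gap: 0.0493
```

```bash
python3 -c "
from h import *
tips('pics/c8.png',170,110)"
```

```text
[0.4406 0.1201 0.0588] 0.0494 [-0.3  0.1 -1.7] [ 0.001  0.707  0.707 -0.   ]
```

View pics/c8.png

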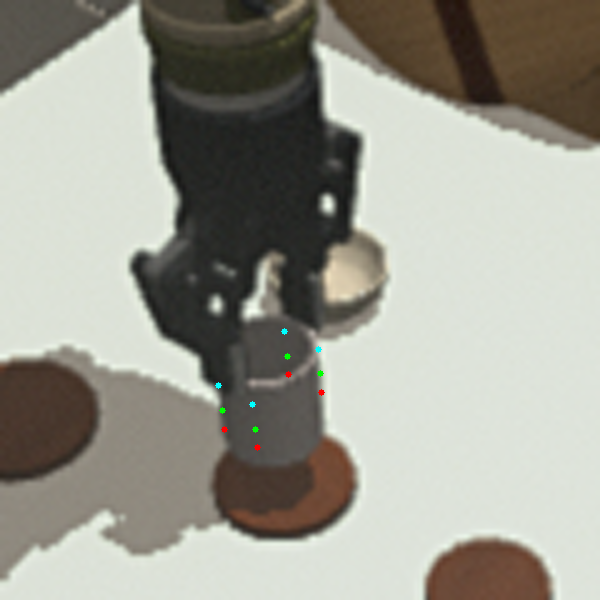

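```bash
cat >> h.py <<'E'
def ovl(name,cyls,box,k=5,camn="side"):
    r=cam(camn);x0,y0,x1,y1=box
    im=cv2.resize(r["frame"][y0:y1,x0:x1,::-1],None,fx=k,fy=k,interpolation=cv2.INTER_CUBIC)
    for p in cyls:
        q=((proj(r,cylpts(*p))-[x0-.5,y0-.5])*k).astype(int)
        cv2.polylines(im,[q[:60].reshape(-1,1,2)],True,(0,255,0),1);cv2.polylines(im,[q[60:].reshape(-1,1,2)],True,(0,0,255),1)
    cv2.imwrite(name,im)
E
python3 - <<'E'
from h import *
p=env.get_state()["tcp_pos"]
ovl("pics/c9.png",[(p[0],p[1],p[2]-.011,.026,.058),(.4395,.1175,0,.038,.01)],(170,110,290,230))
E
```

```text
(no output)
```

View pics/c9.png

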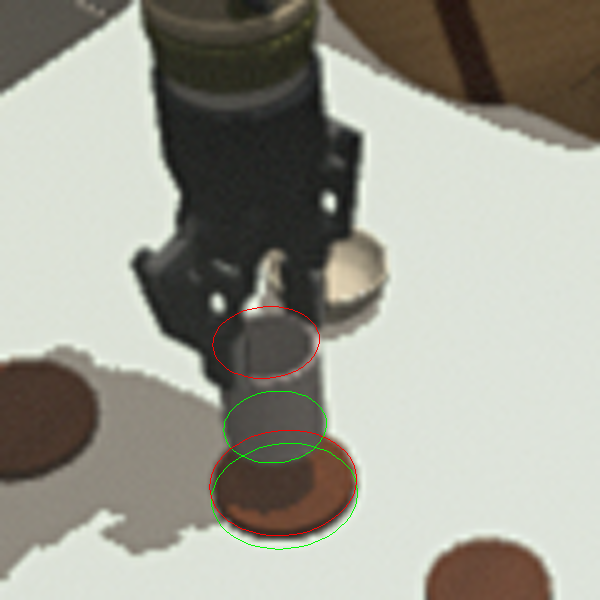

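```bash
python3 - <<'E'
from h import *
s=cv2.imread("pics/s1.png")[:,:,::-1];t=cv2.imread("pics/top0.png")[:,:,::-1]
S=cam("side");T=cam("top")
C={"tiny":(.4165,.372,.026),"small":(.4457,-.0107,.032),"med":(.4415,.119,.038),"large":(.393,.265,.044)}
for n,(x,y,rad) in C.items():
    for r,f,nm in ((S,s,"side"),(T,t,"top")):
        if n=="small" and nm=="side": f=cv2.imread("pics/side0.png")[:,:,::-1]
        u,v=proj(r,[x,y,.005])[0].astype(int);b=(u-22,v-18,u+23,v+19)
        c=f[b[1]:b[3],b[0]:b[2]].astype(int)
        m=((c[:,:,0]-c[:,:,2]>12)|((c.max(2)<70)&(nm=="side"))).astype(np.uint8)
        N,l,st,ce=cv2.connectedComponentsWithStats(m);m=(l==1+np.argmax(st[1:,4])).astype(float)
        d,co,a=fit(r,[(x,y,0,rad,.01)],b,mask=m);print(n,nm,(np.array([x,y])+d).round(4),round(co,1),a)
E
```

```text
tiny side [0.4198 0.3752] 26.6 209.0
tiny top [0.4199 0.3745] 32.0 194.0
small side [ 0.4476 -0.0098] 39.7 427.0
small top [ 0.4483 -0.0096] 30.0 303.0
med side [0.4449 0.1222] 43.0 523.0
med top [0.4453 0.1207] 35.3 429.0
large side [0.3951 0.2677] 47.6 645.0
large top [0.396  0.2672] 46.8 583.0
```

Emit:
step_arm([
  [[0.4, 0.1, -1], 0, 200],
  [[0.4, 0.1, -2], 0, 200],
  [[0.4, 0.1, -3], 0, 200],
  [[0.4, 0.1, -3.5], 0, 200],
  [[0.4, 0.1, -3.7], 0, 200],
])

```text
clock: 7.72
tcp_pos: [0.4471, 0.1211, 0.024]
orientation: [0.003, 0.708, 0.707, 0.002]
wrist_force: [-0.4, 0.7, -0.8]
finger_gap: 0.0495
```

```bash
python3 - <<'E'
from h import *
p=env.get_state()["tcp_pos"];print(p,env.get_state()["wrist_force"])
ovl("pics/c10.png",[(p[0],p[1],.01,.026,.058),(.445,.1215,0,.038,.01)],(170,110,290,230))
E
```

```text
[0.44707689 0.1211424  0.02403452] [-0.42522733  0.71643527 -0.79885774]
```

View pics/c10.png

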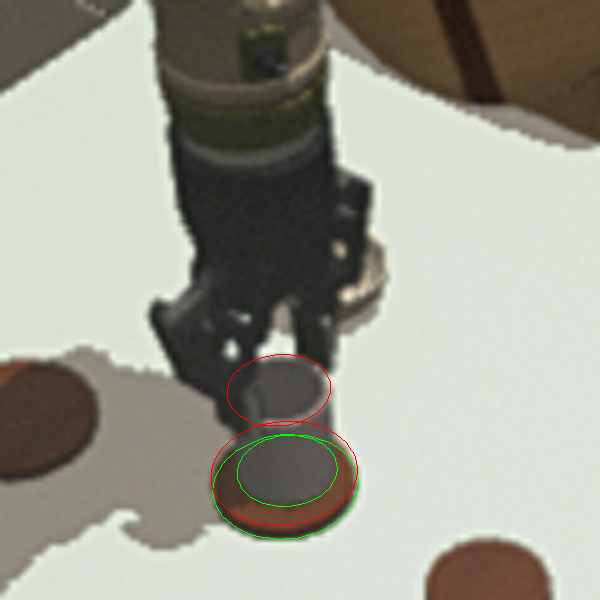

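Emit:
step_arm([
  [[-0.1, 0, -0.1], 0, 200],
  [[-0.1, 0, -0.2], 0, 200],
  [[-0.1, 0, -0.3], 0, 200],
])

```text
clock: 8.15
tcp_pos: [0.4465, 0.1211, 0.0215]
orientation: [0.003, 0.708, 0.707, 0.002]
wrist_force: [-2.5, -1.0, 7.9]
finger_gap: 0.0493
```

Emit:
step_arm([
  [[0, 0, 0.05], 0, 90],
  [[0, 0, 0.05], 0, 0],
  [[0, 0, 0.05], 0, 0],
  [[0, 0, 3], 0, 0],
  [[0, 0, 7], 0, 0],
])

```text
clock: 8.78
tcp_pos: [0.4453, 0.121, 0.0913]
orientation: [0.002, 0.708, 0.707, 0.001]
wrist_force: [0.4, -0.3, 0.9]
finger_gap: 0.0853
```

Emit:
step_arm([
  [[0, -5, 2], 0, 0],
  [[0, -10, 2], 0, 0],
  [[0, -15.5, 2], 0, 0],
  [[-0.6, -21, 2], 0, 0],
  [[-1.2, -24.6, 2], 0, 0],
])

```text
clock: 9.4
tcp_pos: [0.4331, -0.1273, 0.1114]
orientation: [0.002, 0.708, 0.706, 0.001]
wrist_force: [-0.5, -0.1, 0.3]
finger_gap: 0.0854
```

```bash
python3 - <<'E'
from h import *
p=env.get_state()["tcp_pos"];print(p)
ovl("pics/d1.png",[(.445,.1215,.01,.026,.058),(.445,.1215,0,.038,.01),(.4335,-.1255,0,.032,.06)],(200,130,360,270))
E
```

```text
[ 0.43314509 -0.12732546  0.11144322]
```

View pics/d1.png

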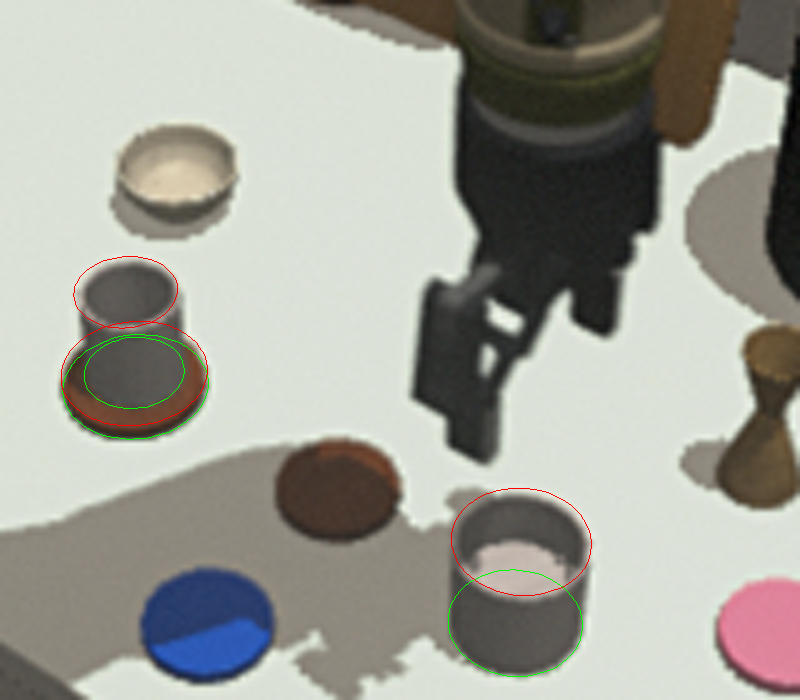

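Emit:
step_arm([
  [[0.05, 0.2, -3], 0, 0],
  [[0.05, 0.2, -6], 0, 0],
  [[0.05, 0.2, -9], 0, 0],
  [[0.05, 0.2, -11], 0, 0],
  [[0.05, 0.2, -11.4], 0, 0],
])

```text
clock: 10.07
tcp_pos: [0.4323, -0.1277, -0.0037]
orientation: [0.002, 0.709, 0.705, -0.001]
wrist_force: [-0.7, -0.3, 0.1]
finger_gap: 0.0858
```

Emit:
step_arm([
  [[0, 0, 0], 0, 60],
  [[0, 0, 0], 0, 120],
  [[0, 0, 0], 0, 200],
  [[0, 0, 0], 0, 200],
  [[0, 0, 1.5], 0, 200],
])

```text
clock: 10.7
tcp_pos: [0.4317, -0.1274, 0.0111]
orientation: [0.001, 0.709, 0.705, -0.001]
wrist_force: [0.1, -1.2, -2.5]
finger_gap: 0.0631
```

```bash
python3 -c "
from h import *
tips('pics/d2.png',250,150)"
```

```text
[ 0.4333 -0.1281  0.0132] 0.0632 [ 0.6 -0.1 -0.2] [ 0.003  0.709  0.705 -0.   ]
```

View pics/d2.png

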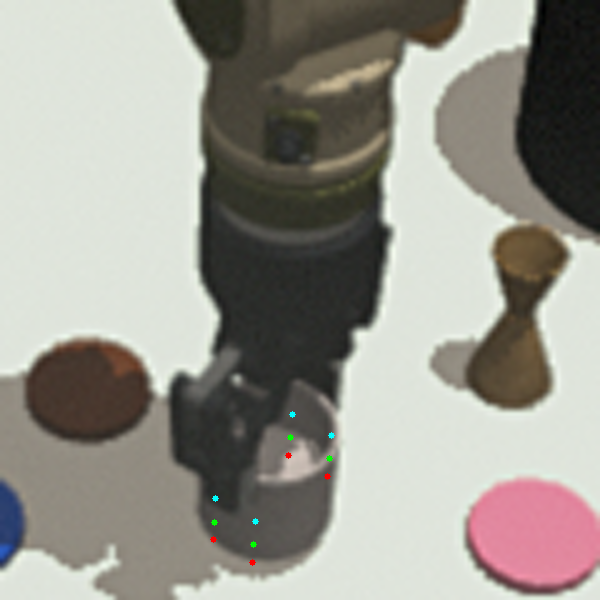

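Emit:
step_arm([
  [[0, 0, 5.5], 0, 200],
  [[0, 0, 10.5], 0, 200],
  [[-0.8, 5.5, 11.5], 0, 200],
  [[-1.6, 11, 11.5], 0, 200],
  [[-2.4, 16.5, 11.5], 0, 200],
])

```text
clock: 11.38
tcp_pos: [0.4095, 0.0381, 0.1287]
orientation: [0.004, 0.709, 0.705, 0.0]
wrist_force: [1.3, -0.3, -2.6]
finger_gap: 0.0626
```

Emit:
step_arm([
  [[-0.5, 5.5, 0], 0, 200],
  [[-0.9, 11, 0], 0, 200],
  [[-1.2, 16.5, 0], 0, 200],
  [[-1.4, 22.8, 0], 0, 200],
  [[-1.4, 22.8, -5], 0, 200],
])

```text
clock: 12.0
tcp_pos: [0.3995, 0.2724, 0.0817]
orientation: [0.005, 0.707, 0.707, 0.006]
wrist_force: [1.1, -0.3, -3.0]
finger_gap: 0.0629
```

```bash
python3 - <<'E'
from h import *
p=env.get_state()["tcp_pos"];print(p,env.get_state()["orientation"].round(3))
ovl("pics/d3.png",[(p[0],p[1]+.002,p[2]+.003,.032,.06),(.3955,.2675,0,.044,.01)],(120,100,240,220))
E
```

```text
[0.39952309 0.2724315  0.08172675] [0.005 0.707 0.707 0.006]
```

View pics/d3.png

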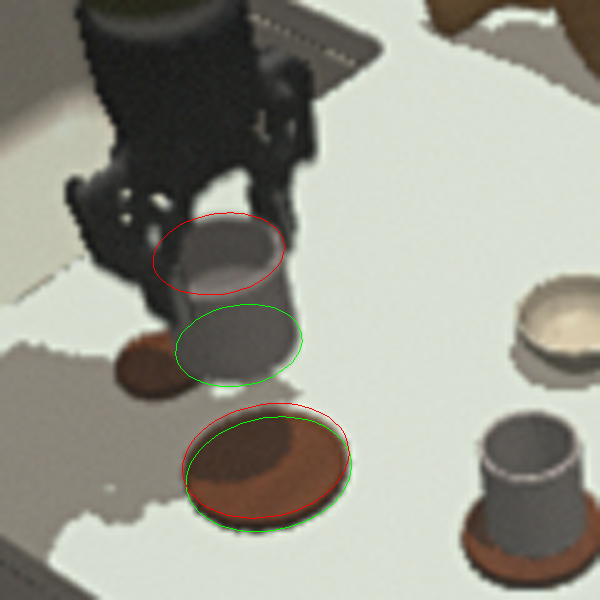

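Emit:
step_arm([
  [[-0.4, -0.7, -3], 0, 200],
  [[-0.4, -0.7, -5.5], 0, 200],
  [[-0.4, -0.7, -6.7], 0, 200],
  [[-0.4, -0.7, -7.1], 0, 200],
  [[-0.4, -0.7, -7.1], 0, 200],
])

```text
clock: 12.68
tcp_pos: [0.3877, 0.2595, 0.0064]
orientation: [0.003, 0.708, 0.706, -0.002]
wrist_force: [-14.7, -8.6, 38.8]
finger_gap: 0.063
```

```bash
python3 - <<'E'
from h import *
p=env.get_state()["tcp_pos"];print(p,env.get_state()["orientation"].round(3))
ovl("pics/d4.png",[(.3955,.2675,.01,.032,.06),(.3955,.2675,0,.044,.01)],(120,100,240,220))
E
```

```text
[0.38767654 0.2595175  0.0064191 ] [ 0.003  0.708  0.706 -0.002]
```

View pics/d4.png

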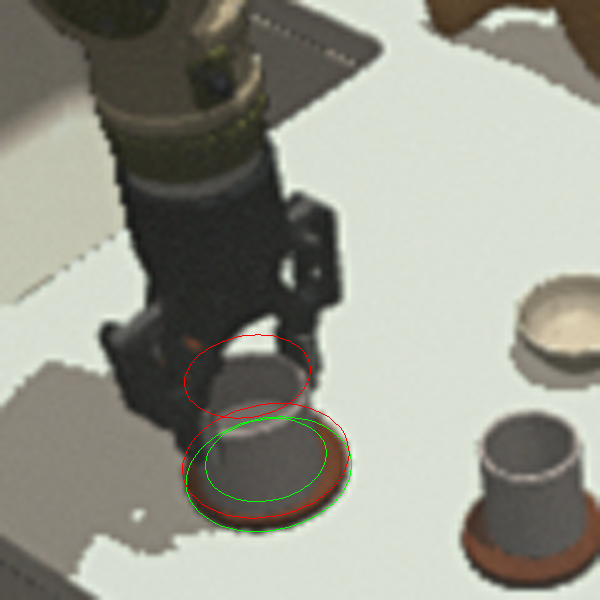

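Emit:
step_arm([
  [[0, 0, 0.4], 0, 200],
  [[0.4, 0.3, 0.7], 0, 200],
  [[0.8, 0.6, 0.7], 0, 200],
  [[0.8, 0.6, 0.7], 0, 200],
  [[0.8, 0.6, 0.7], 0, 200],
])

```text
clock: 13.35
tcp_pos: [0.3953, 0.2653, 0.0128]
orientation: [0.003, 0.708, 0.706, -0.003]
wrist_force: [0.4, -0.2, -2.7]
finger_gap: 0.0629
```

```bash
python3 - <<'E'
from h import *
p=env.get_state()["tcp_pos"];print(p,env.get_state()["orientation"].round(3))
ovl("pics/d5.png",[(.3955,.2675,.01,.032,.06),(.3955,.2675,0,.044,.01)],(120,100,240,220))
print(env.get_state()["tcp_pos"],env.get_state()["wrist_force"])
E
```

```text
[0.39527722 0.26534379 0.01281795] [ 0.003  0.708  0.706 -0.003]
[0.39519913 0.26533731 0.0128653 ] [ 0.85405066 -0.1295541  -1.8656722 ]
```

View pics/d5.png

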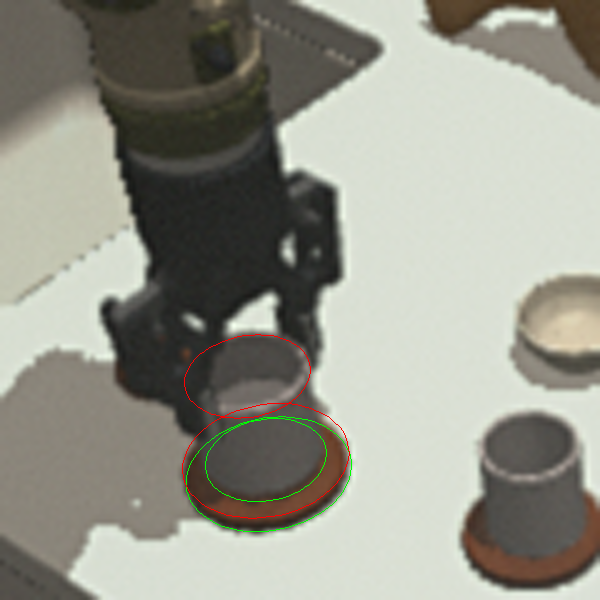

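Centred now. Lower to contact.

Emit:
step_arm([
  [[0, 0.1, -0.2], 0, 200],
  [[0, 0.1, -0.35], 0, 200],
  [[0, 0.1, -0.45], 0, 200],
  [[0, 0.1, -0.5], 0, 200],
])

```text
clock: 13.9
tcp_pos: [0.3951, 0.2663, 0.0078]
orientation: [0.003, 0.708, 0.706, -0.003]
wrist_force: [0.6, -1.0, -1.4]
finger_gap: 0.0626
```

Emit:
step_arm([
  [[0, 0, -0.1], 0, 200],
  [[0, 0, -0.2], 0, 200],
  [[0, 0, -0.25], 0, 200],
])

```text
clock: 14.28
tcp_pos: [0.3953, 0.2664, 0.0066]
orientation: [0.003, 0.708, 0.706, -0.002]
wrist_force: [-3.8, -1.8, 13.9]
finger_gap: 0.063
```

Emit:
step_arm([
  [[0, 0, 0.1], 0, 90],
  [[0, 0, 0.1], 0, 0],
  [[0, 0, 0.1], 0, 0],
  [[0, 0, 5], 0, 0],
  [[0, 0, 11], 0, 0],
])

```text
clock: 14.9
tcp_pos: [0.3941, 0.2658, 0.1165]
orientation: [0.002, 0.708, 0.706, -0.004]
wrist_force: [0.5, 0.5, -0.3]
finger_gap: 0.0857
```

Emit:
step_arm([
  [[1, -6, 0], 0, 0],
  [[2, -12, 0], 0, 0],
  [[3, -18, 0], 0, 0],
  [[3, -24, 0], 0, 0],
  [[3, -30, 0], 0, 0],
])

```text
clock: 15.52
tcp_pos: [0.4241, -0.0362, 0.1166]
orientation: [0.003, 0.708, 0.706, -0.004]
wrist_force: [1.9, 0.2, 0.6]
finger_gap: 0.0854
```

Emit:
step_arm([
  [[0.3, -6, 0], 0, 0],
  [[0.5, -12, 0], 0, 0],
  [[0.5, -18, 0], 0, 0],
  [[0.5, -24, 0], 0, 0],
  [[0.5, -30, 0], 0, 0],
])

```text
clock: 16.15
tcp_pos: [0.4289, -0.3383, 0.1165]
orientation: [0.003, 0.708, 0.706, -0.004]
wrist_force: [0.5, 0.2, -0.4]
finger_gap: 0.0855
```

Emit:
step_arm([
  [[0.0, -2, 0], 0, 0],
  [[0.0, -4, 0], 0, 0],
  [[0, -4, 0], 0, 0],
])

```text
clock: 16.52
tcp_pos: [0.4289, -0.3785, 0.1163]
orientation: [0.003, 0.708, 0.706, -0.004]
wrist_force: [0.2, -0.0, -0.2]
finger_gap: 0.0857
```

```bash
python3 - <<'E'
from h import *
ovl("pics/e1.png",[(.3955,.2675,.01,.032,.06),(.3955,.2675,0,.044,.01),(.445,.1215,.01,.026,.058)],(120,110,260,230))
s=cam("side");p=env.get_state();print(p["tcp_pos"],p["orientation"])
ovl("pics/e2.png",[(.431,-.378,0,.02,.05),(.4035,-.2515,0,.014,.042)],(320,220,450,340))
E
```

```text
[ 0.42892608 -0.37690239  0.11642988] [ 0.00235555  0.70766752  0.70653299 -0.00350334]
```

View pics/e1.png

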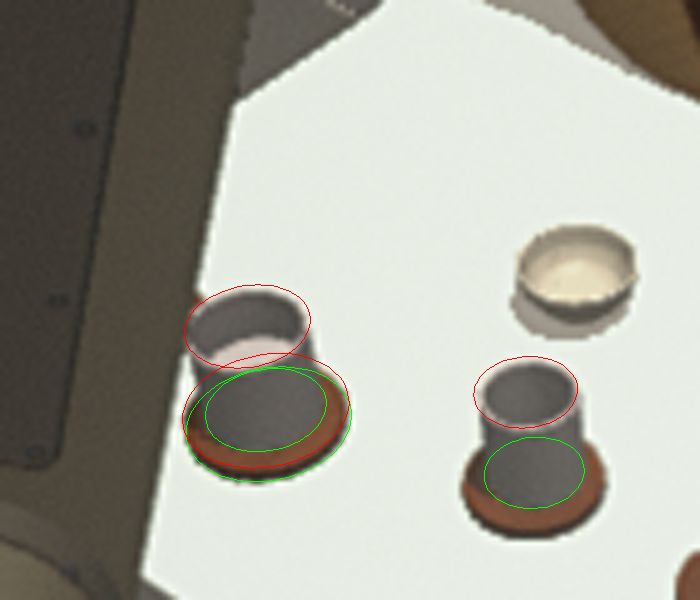

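View pics/e2.png

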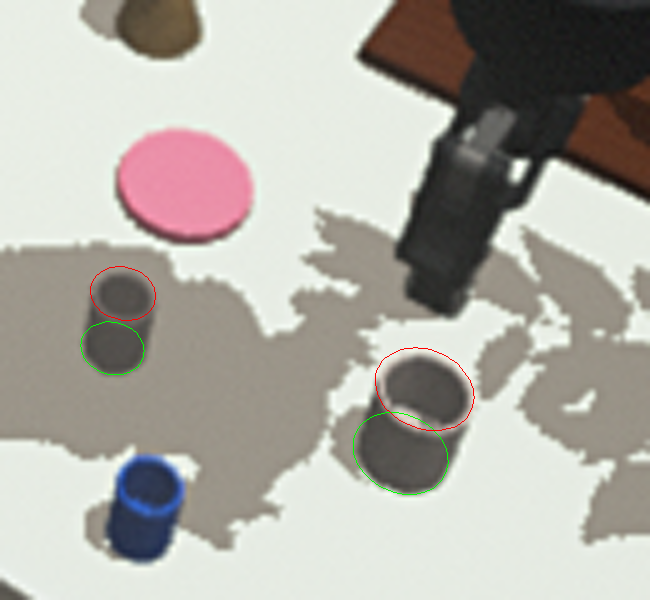

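Emit:
step_arm([
  [[0.15, -0.1, -4], 0, 0],
  [[0.15, -0.1, -8], 0, 0],
  [[0.15, -0.1, -11], 0, 0],
  [[0.15, -0.1, -12.3], 0, 60],
  [[0.15, -0.1, -12.3], 0, 110],
])

```text
clock: 17.3
tcp_pos: [0.4304, -0.3766, -0.0067]
orientation: [0.002, 0.707, 0.707, -0.003]
wrist_force: [-0.2, 0.2, -0.6]
finger_gap: 0.0517
```

Emit:
step_arm([
  [[0, 0, 0], 0, 150],
  [[0, 0, 0], 0, 220],
  [[0, 0, 0], 0, 220],
  [[0, 0, 0], 0, 220],
])

```text
clock: 17.8
tcp_pos: [0.4314, -0.3774, -0.0051]
orientation: [0.003, 0.707, 0.707, -0.003]
wrist_force: [1.0, 1.5, 5.6]
finger_gap: 0.0384
```

```bash
python3 -c "
from h import *
tips('pics/e3.png',330,220)"
```

```text
[ 0.4314 -0.3774 -0.0051] 0.0385 [0.2 1.2 6.4] [ 0.003  0.707  0.707 -0.003]
```

View pics/e3.png

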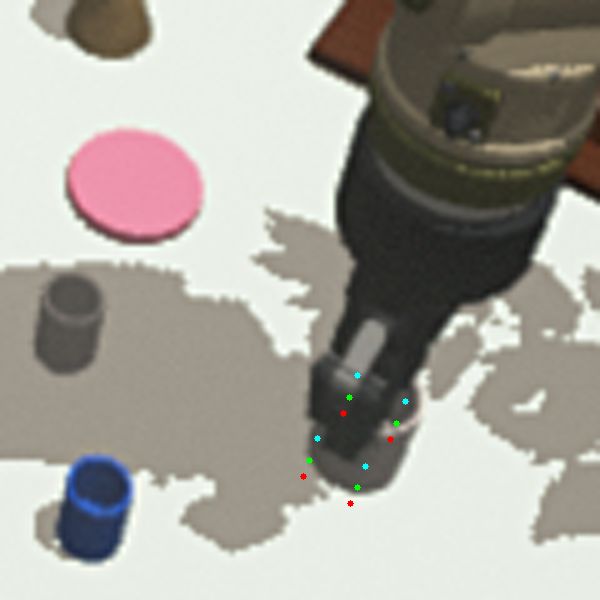

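Emit:
step_arm([
  [[0, 0, 3], 0, 220],
  [[0, 0, 8], 0, 220],
  [[0.3, 5, 10], 0, 220],
  [[0.6, 11, 10], 0, 220],
  [[0.9, 17, 10], 0, 220],
])

```text
clock: 18.48
tcp_pos: [0.4405, -0.2063, 0.0955]
orientation: [0.004, 0.708, 0.707, -0.003]
wrist_force: [0.4, -0.2, 0.4]
finger_gap: 0.0384
```

Emit:
step_arm([
  [[0.3, 5, 0], 0, 220],
  [[0.5, 10, 0], 0, 220],
  [[0.6, 15, 0], 0, 220],
  [[0.6, 19.5, 0], 0, 220],
  [[0.6, 19.5, 0], 0, 220],
])

```text
clock: 19.1
tcp_pos: [0.4459, -0.0088, 0.0958]
orientation: [0.004, 0.706, 0.708, -0.003]
wrist_force: [0.4, -0.2, 0.1]
finger_gap: 0.0386
```

Emit:
step_arm([
  [[0, 0, -3], 0, 220],
  [[0, 0, -6], 0, 220],
  [[0, 0, -7], 0, 220],
  [[0, 0, -7], 0, 220],
])

```text
clock: 19.6
tcp_pos: [0.4455, -0.0094, 0.0256]
orientation: [0.003, 0.706, 0.708, -0.003]
wrist_force: [1.3, 0.7, -0.5]
finger_gap: 0.0384
```

```bash
python3 - <<'E'
from h import *
p=env.get_state()["tcp_pos"];print(p,env.get_state()["orientation"].round(3),env.get_state()["wrist_force"])
ovl("pics/e4.png",[(p[0],p[1],p[2]+.005,.02,.05),(.448,-.0097,0,.032,.01)],(210,150,330,270))
E
```

```text
[ 0.44554235 -0.00940074  0.02555774] [ 0.003  0.706  0.708 -0.003] [ 1.29691268  0.7184649  -0.50850719]
```

View pics/e4.png

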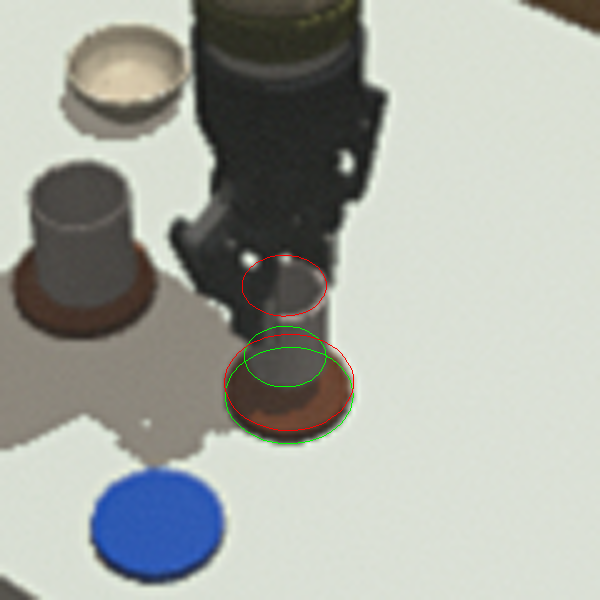

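Emit:
step_arm([
  [[0.25, 0, -0.8], 0, 220],
  [[0.25, 0, -1.5], 0, 220],
  [[0.25, 0, -1.8], 0, 220],
  [[0.25, 0, -2.0], 0, 220],
  [[0.25, 0, -2.0], 0, 220],
])

```text
clock: 20.27
tcp_pos: [0.4487, -0.0094, 0.0062]
orientation: [0.004, 0.706, 0.708, -0.003]
wrist_force: [-0.1, -0.1, -0.1]
finger_gap: 0.0384
```

Emit:
step_arm([
  [[0, 0, -0.1], 0, 220],
  [[0, 0, -0.2], 0, 220],
  [[0, 0, -0.3], 0, 220],
])

```text
clock: 20.65
tcp_pos: [0.449, -0.0094, 0.0047]
orientation: [0.004, 0.706, 0.708, -0.003]
wrist_force: [-7.1, 1.6, 22.7]
finger_gap: 0.0384
```

Contact; release and go to the tiny measure (steel, at side pixel (344,285); the blue one at (349,320) is the look-alike).

Emit:
step_arm([
  [[0, 0, 0.2], 0, 120],
  [[0, 0, 0.2], 0, 0],
  [[0, 0, 0.2], 0, 0],
  [[0, 0, 5], 0, 0],
  [[0, 0, 11], 0, 0],
])

```text
clock: 21.28
tcp_pos: [0.4475, -0.0092, 0.1145]
orientation: [0.003, 0.706, 0.708, -0.004]
wrist_force: [1.7, -0.5, -0.3]
finger_gap: 0.0859
```

Emit:
step_arm([
  [[-1, -5.5, 0], 0, 0],
  [[-2, -11, 0], 0, 0],
  [[-3, -16.5, 0], 0, 0],
  [[-4, -22, 0], 0, 0],
  [[-4.5, -24.2, 0], 0, 0],
])

```text
clock: 21.9
tcp_pos: [0.4018, -0.2541, 0.1143]
orientation: [0.003, 0.707, 0.707, -0.004]
wrist_force: [-0.7, 0.2, -1.1]
finger_gap: 0.0855
```

```bash
python3 - <<'E'
from h import *
p=env.get_state();print(p["tcp_pos"],p["orientation"].round(3))
ovl("pics/f1.png",[(.448,-.0097,.01,.02,.05),(.448,-.0097,0,.032,.01),(.4035,-.2515,0,.014,.042)],(240,190,380,340),5)
p=env.get_state();print(p["tcp_pos"])
E
```

```text
[ 0.40183655 -0.25407235  0.11426263] [ 0.003  0.707  0.707 -0.004]
[ 0.401767   -0.25561638  0.11423462]
```

View pics/f1.png

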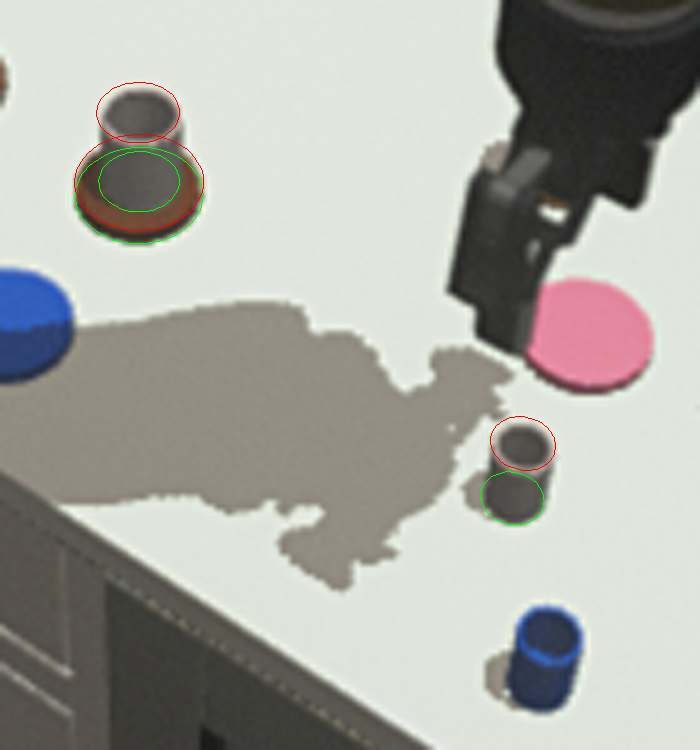

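Emit:
step_arm([
  [[0.1, 0.35, -4], 0, 100],
  [[0.1, 0.35, -8], 0, 100],
  [[0.1, 0.35, -11], 0, 100],
  [[0.1, 0.35, -12.4], 0, 100],
  [[0.1, 0.35, -12.4], 0, 100],
])

```text
clock: 22.58
tcp_pos: [0.4023, -0.2514, -0.0104]
orientation: [0.002, 0.707, 0.707, -0.005]
wrist_force: [-0.4, -1.5, -0.4]
finger_gap: 0.052
```

Emit:
step_arm([
  [[0, 0, 0], 0, 150],
  [[0, 0, 0], 0, 180],
  [[0, 0, 0], 0, 230],
  [[0, 0, 0], 0, 230],
  [[0, 0, 0], 0, 230],
])

```text
clock: 23.2
tcp_pos: [0.4033, -0.2521, -0.009]
orientation: [0.004, 0.707, 0.707, -0.005]
wrist_force: [-0.4, 0.6, 6.9]
finger_gap: 0.026
```

```bash
python3 -c "
from h import *
tips('pics/f2.png',290,220)"
```

```text
[ 0.4033 -0.2521 -0.009 ] 0.0265 [-0.3  1.3  6.4] [ 0.004  0.707  0.707 -0.005]
```

View pics/f2.png

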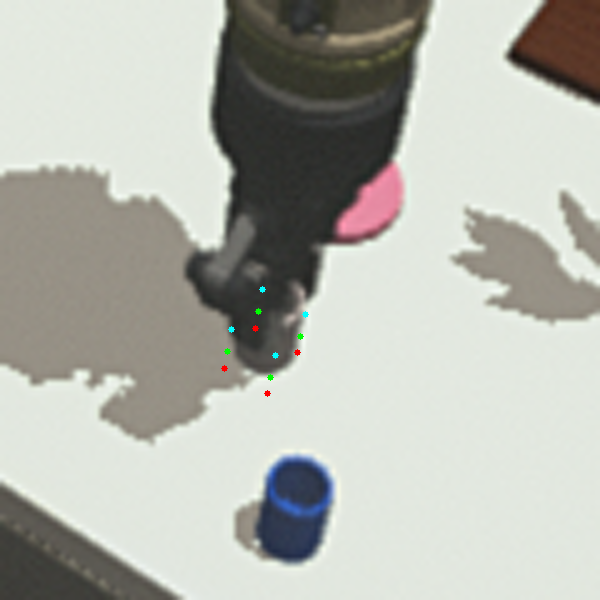

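Emit:
step_arm([
  [[0, 0, 3], 0, 230],
  [[0, 0, 8], 0, 230],
  [[0.2, 4, 12], 0, 230],
  [[0.4, 10, 12], 0, 230],
  [[0.6, 16, 12], 0, 230],
])

```text
clock: 23.88
tcp_pos: [0.4101, -0.0912, 0.1123]
orientation: [0.005, 0.708, 0.706, -0.004]
wrist_force: [0.4, -0.5, -0.9]
finger_gap: 0.026
```

Emit:
step_arm([
  [[0.2, 6, 0], 0, 230],
  [[0.4, 12, 0], 0, 230],
  [[0.6, 18, 0], 0, 230],
  [[0.8, 24, 0], 0, 230],
  [[0.9, 30, 0], 0, 230],
])

```text
clock: 24.5
tcp_pos: [0.4193, 0.211, 0.113]
orientation: [0.006, 0.708, 0.706, -0.003]
wrist_force: [1.8, -0.5, -1.0]
finger_gap: 0.0266
```

Emit:
step_arm([
  [[0.1, 5.5, 0], 0, 230],
  [[0.2, 11, 0], 0, 230],
  [[0.2, 16.5, 0], 0, 230],
  [[0.2, 16.6, 0], 0, 230],
  [[0.2, 16.6, 0], 0, 230],
])

```text
clock: 25.12
tcp_pos: [0.4208, 0.3766, 0.1129]
orientation: [0.006, 0.708, 0.706, -0.004]
wrist_force: [-0.4, 0.4, -0.4]
finger_gap: 0.026
```

```bash
python3 - <<'E'
from h import *
cam("side");p=env.get_state()["tcp_pos"];print(p,env.get_state()["orientation"].round(3),env.get_state()["wrist_force"])
ovl("pics/f3.png",[(p[0],p[1],p[2]+.009,.014,.042),(.42,.375,0,.026,.01)],(100,80,240,220))
E
```

```text
[0.42095612 0.37601019 0.11301352] [ 0.006  0.708  0.706 -0.004] [ 0.35945878 -0.61682449 -0.98210689]
```

View pics/f3.png

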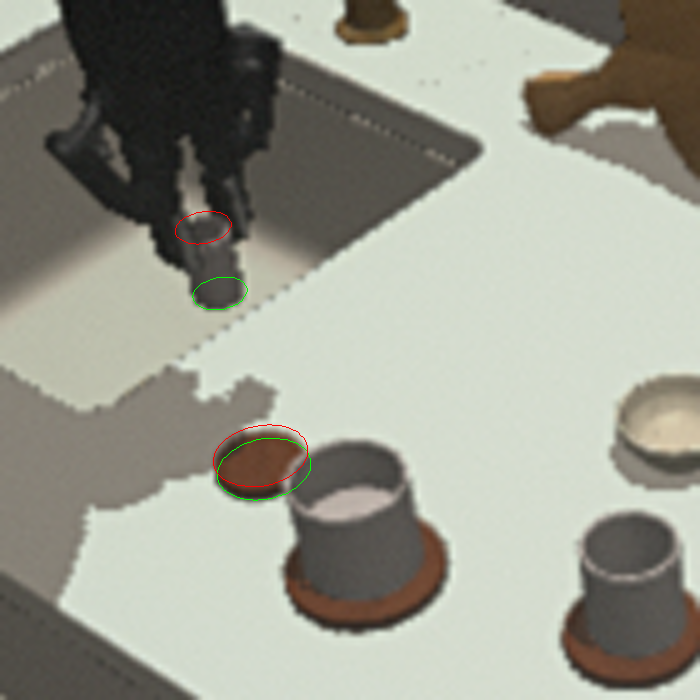

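Emit:
step_arm([
  [[-0.1, -0.1, -4], 0, 230],
  [[-0.1, -0.1, -8], 0, 230],
  [[-0.1, -0.1, -10], 0, 230],
  [[-0.1, -0.1, -10.5], 0, 230],
  [[-0.1, -0.1, -10.5], 0, 230],
])

```text
clock: 25.85
tcp_pos: [0.4207, 0.3741, 0.0087]
orientation: [0.006, 0.709, 0.705, -0.003]
wrist_force: [-0.3, 0.4, -0.0]
finger_gap: 0.0264
```

```bash
python3 - <<'E'
from h import *
cam("side");p=env.get_state()["tcp_pos"];print(p,env.get_state()["orientation"].round(3),env.get_state()["wrist_force"])
ovl("pics/f4.png",[(p[0],p[1],p[2]+.009,.014,.042),(.42,.375,0,.026,.01)],(100,100,220,220))
E
```

```text
[0.42107538 0.3745971  0.00924079] [ 0.006  0.709  0.705 -0.003] [ 1.07177448 -0.48963001 -0.26527454]
```

View pics/f4.png

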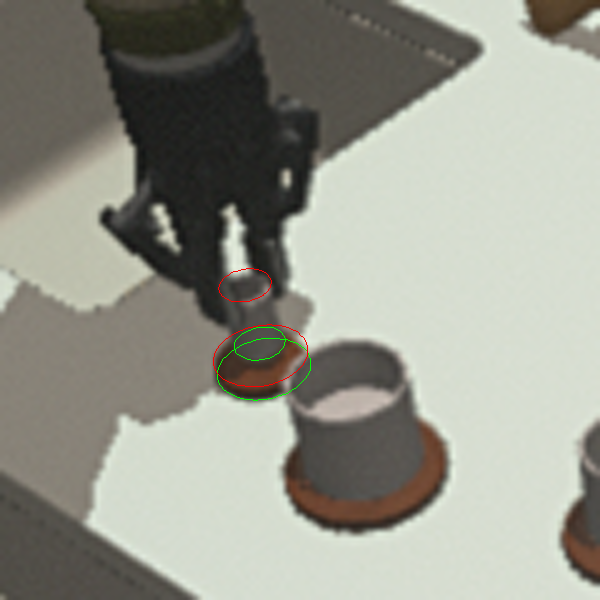

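Emit:
step_arm([
  [[-0.1, 0, -0.3], 0, 230],
  [[-0.1, 0, -0.5], 0, 230],
  [[-0.1, 0, -0.65], 0, 230],
  [[-0.1, 0, -0.75], 0, 230],
  [[-0.1, 0, -0.8], 0, 230],
])

```text
clock: 26.58
tcp_pos: [0.4201, 0.3749, 0.0013]
orientation: [0.006, 0.709, 0.706, -0.002]
wrist_force: [0.2, -0.3, -0.9]
finger_gap: 0.0264
```

Emit:
step_arm([
  [[0, 0, -0.1], 0, 230],
  [[0, 0, -0.15], 0, 230],
  [[0, 0, -0.25], 0, 230],
])

```text
clock: 26.95
tcp_pos: [0.4205, 0.3752, 0.0009]
orientation: [0.006, 0.709, 0.706, -0.002]
wrist_force: [-4.7, -3.1, 20.0]
finger_gap: 0.0259
```

Emit:
step_arm([
  [[0, 0, 0.15], 0, 150],
  [[0, 0, 0.15], 0, 0],
  [[0, 0, 0.15], 0, 0],
  [[0, 0, 5], 0, 0],
  [[0, 0, 11], 0, 0],
])

```text
clock: 27.58
tcp_pos: [0.4192, 0.3743, 0.1102]
orientation: [0.006, 0.709, 0.706, -0.004]
wrist_force: [2.0, 1.4, 0.4]
finger_gap: 0.0857
```

Emit:
step_arm([
  [[0, -5, 3], 0, 0],
  [[0, -11, 5], 0, 0],
  [[0, -17, 5], 0, 0],
  [[0, -23, 5], 0, 0],
  [[0, -29, 5], 0, 0],
])

```text
clock: 28.2
tcp_pos: [0.419, 0.0825, 0.1602]
orientation: [0.006, 0.708, 0.706, -0.004]
wrist_force: [1.6, -0.6, -0.2]
finger_gap: 0.0854
```

Emit:
step_arm([
  [[0, -6, 0], 0, 0],
  [[0, -12, 0], 0, 0],
  [[0, -18, 0], 0, 0],
  [[0, -18, 0], 0, 0],
])

```text
clock: 28.7
tcp_pos: [0.419, -0.1014, 0.16]
orientation: [0.006, 0.711, 0.703, -0.004]
wrist_force: [-0.4, 0.1, -1.1]
finger_gap: 0.0851
```

```bash
python3 - <<'E'
from h import *
L=[(.42,.375),(.448,-.0097),(.445,.1215),(.3955,.2675)];r=(.014,.02,.026,.032);h=(.042,.05,.058,.06);R=(.026,.032,.038,.044)
cy=[(*L[i],.01,r[i],h[i]) for i in range(4)]+[(*L[i],0,R[i],.01) for i in range(4)]
ovl("pics/g1.png",cy,(130,110,300,250),4.7);ovl("pics/g2.png",cy,(140,150,300,250),5,"top")
ovl("pics/g3.png",[],(0,0,560,420),1.4)
E
```

```text
(no output)
```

View pics/g1.png

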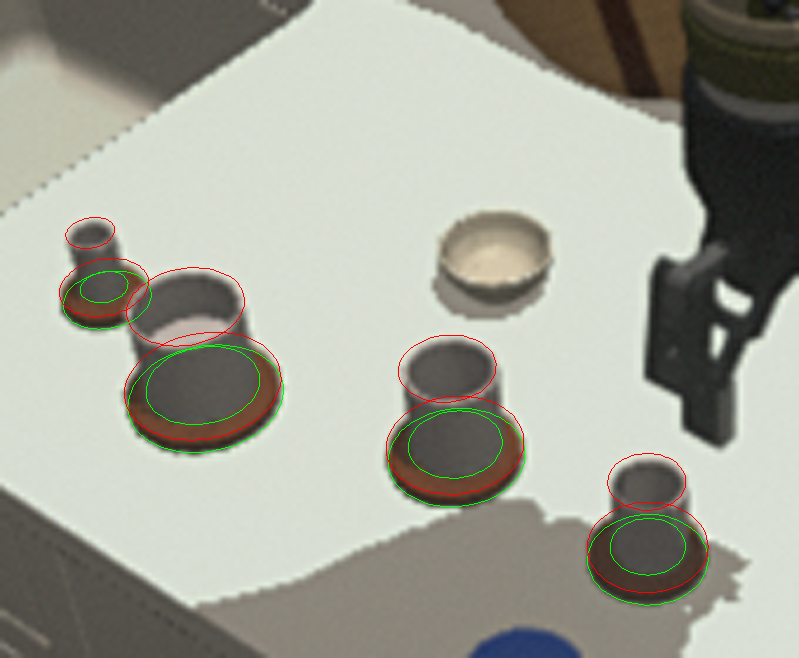

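View pics/g2.png

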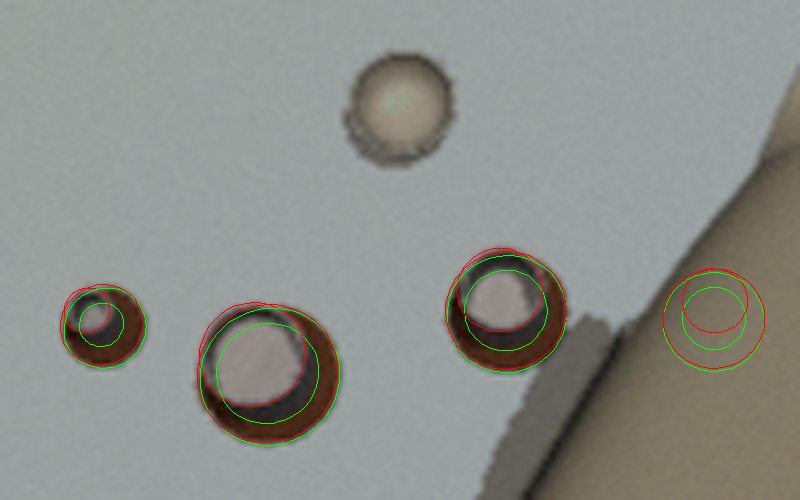

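View pics/g3.png

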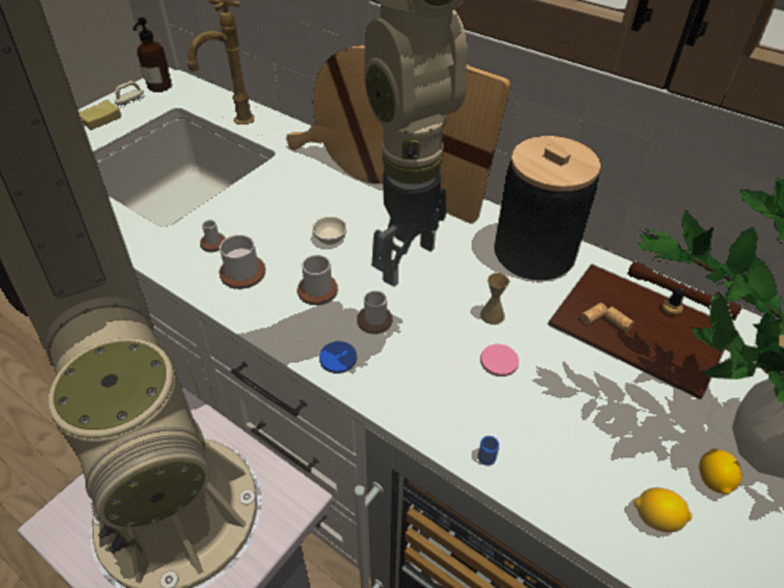

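All four measures line up with their coaster outlines, and the bowl (235,165) and jigger (354,213) sit at their starting pixels. I'm handing in now.

```bash
python3 -c "
from workcell import env
print(env.hand_in(), env.get_state()['clock'])"
```

```text
the job is handed in; nothing more can be done
the job is handed in; nothing more can be done
```

I lifted the medium measure out of the large one and stood all four measures on their own coasters. I then handed the job in at about 29 s on the robot clock. The hand-in reported no verdict.

**Last checks:**
- **Centring:** In the side picture all four measures stand upright and line up with their coaster outlines to about 3 mm. The top picture confirms this for tiny, medium and large; the arm hid small.
- **Bystanders:** By eye, the jigger and bowl are at the same pixels as at the start. The gripper was open and clear of everything.

**Disagreements on the way:**
- **Fingertip height:** The fingertips sat about 30 mm (half-closed) to 40 mm (open) higher than the reported TCP. A first test close above the medium measure's rim caught nothing, so I set grasp heights from the pictures instead.
- **Coaster positions:** My first estimates were 3–4 mm off because the coasters' edges were included. Refitting brought the two cameras to within about 1.5 mm of each other.
- **Large measure:** The first lowering touched down about 10 mm off centre with 39 N at the wrist. I lifted it slightly, re-centred it and set it down again.

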